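Clamp a test tile in the jig with the eccentric knob

TASK

Lay the test tile flat on the board of the tile jig, square in the corner between the sprung back rail and the steel side stop. Then turn the bar knob counterclockwise until the cam's lobe bears on the tile and clamps it against the rail with about 12 N, never more than 25 N; let go and leave it clamped, and do not disturb the other things.

Things in the scene. Friction and masses are not known exactly. Their poses are not given: they have to be found in the camera images.
- tile: The only test tile on the table: a flat fired square, 58 x 58 mm, 7.5 mm thick, about 50 g, white with a coloured field on top. Origin: centre of its underside; x and y run along its sides.
- jig: Fixed plywood board 180 x 112 x 8 mm. Origin: centre of its underside on the table. x: from the knob towards the sprung back rail; y: towards the steel side stop. Rail: 56 mm long, top 15 mm over the table, springs 20 N per mm; it is adjustable, its face lies somewhere from x=+57 to +61 mm. Side stop: 10 mm round pin at x=+10, y=+34 mm, top 15 mm over the table; it touches a tile centred at y=0.
- seat (a point): Nominal seat: point on the board's top face (8 mm over the table), x=+30, y=0 mm in the jig, where the centre of the tile's underside lies when it touches the side stop and a rail set at +59 mm. As the rail is adjustable, the true seat lies up to 2 mm before or past it along x: find the rail by feel. Axes as the jig.
- cam: Eccentric steel disc, 44 mm diameter, with the bar knob on it; they turn as one. Origin: on the turning axis, 8 mm over the table, 25.5 to 27 mm before the jig's origin (differs each time). x points to the lobe: the disc's centre is 10 mm from the axis that way, so the lobe reaches 32 mm. Disc 10.5 to 20 mm over the table. At first it leaves 5 to 12 mm free to a seated tile.
- knob_grip (a point): On the cam's axis, 42 mm up, in the bar knob: 46 mm long along the cam's x, 12 mm wide, 24 to 54 mm over the table. It turns stiffly (0.18 N m) and stays where left. First the lobe points 1.85 to 2.05 rad clockwise of the jig's x; turn it counterclockwise (from above) 0.4 to 1.5 rad until it bears. Then the moment to turn it grows by about 0.03 N m per N of clamping force, some 3 N per 0.02 rad.
- jar: Bystander: lidded white bisque jar, 57 mm across and 70 mm high. Origin: under its middle. Leave it alone.
- bowl: Bystander: small white bisque dish, 68 mm across and 24 mm high. Origin: under its middle. Leave it alone.
- cat: Bystander: white bisque cat figure, 73 mm high. Origin: under its middle. Leave it alone.
- rabbit: Bystander: white bisque rabbit figure, 79 mm high. Origin: under its middle. Leave it alone.
- pencil: Bystander: pencil, 180 mm long. Origin: under its middle. Leave it alone.
- brush: Bystander: paint brush, 192 mm long. Origin: under its middle. Leave it alone.
- tape: Bystander: roll of masking tape, 105 mm across and 19 mm high. Origin: under its middle. Leave it alone.
Mind the look-alikes: they are no part of the job. What is shaped like the tile but yellow is not meant.

How it is judged:
By the outcome, as a careful person would: the job done as asked, in the order asked, and still so for the second after the job is handed in, with the robot touching nothing.
It also fails if it takes over 72 s, if anything falls off the work surface, if the arm or the gripper's body presses on something with over 40 N, if the wrist force passes 120 N, or if a joint passes its speed limit or range.

ROBOT

A 6-joint arm with a two-finger parallel gripper is mounted at the origin on a cart in front of the work surface, level with it; the furniture and walls round the work are solid. World frame = base frame: x ahead of the robot, y to its left, z up, the work surface at z = 0. Lengths are in m, angles in rad, forces in N, time in s.
With the tool pointing down it reaches from about 0.35 to 0.875 m from the base axis. Payload 4.2 kg.
Tool frame: the origin (TCP) lies on the centre line of the jaws, within the pads' length; the fingertips stand 19 mm ahead of it and the grasp point (between the pads) is the TCP; z points along the fingers, y is the line along which they close (so a half turn about z gives the same grasp; the last joint's range is limited). The gripper opens to 87 mm and grips with 3 to 60 N. Pads are 19 mm wide; open, the fingers measure 117 mm over their backs; the gripper's body (75 mm by 190 mm) begins 51 mm behind the grasp point.
Start: joints at [1.575, 0.385, 0.008, 0, -1.194, -0.259], TCP at [0.158, 0.605, 0.242] pointing down, gripper open.
Joint ranges: [-3.14, 3.14], [-1.21, 2.06], [-1.07, 1.41], [-3.16, 2.05], [-2.99, -0.16], [-3.1, 3.1]. Speed limits (rad/s): [2.79, 2.79, 3.14, 3.14, 3.14, 3.14].

INTERFACE

Orientations are given as a unit quaternion [w, x, y, z].
In Python, from plant import bot, eyes gives the robot as it stands.
- The arm moves only by the tool carry_out, never from a script. Its argument "increments" is a list of rows, each an object with "slide": the shift along the tool's x, y, z in parts of the range, where 1.0 means 500 mm, a list of three; "delta_rot": the turn, a rotation vector about the tool's x, y, z in shares of 90 degrees (1.0 is 90 degrees), a list of three; "claw": the finger opening in mm, from 0 to 87. A call has 1 to 8 rows; each row is the pose to reach, as a shift and turn from the pose commanded when the call began, along the tool's axes at that moment; what a row does not reach only later rows make up. A row lasts 1/8 s, in which the tool goes at most 62.5 mm and 10.7 degrees, less where a joint would pass 70% of its speed; a pose out of reach is approached as far as the arm can. Shift and turn numbers lie between -1 and 1, and a call with a number outside is refused. A call with a gripper value outside its range is refused whole. The fingers move at their own pace and stop on an object; the grip force is fixed at half the most. Time passes only in rows, so rows that repeat a pose let the fingers close. It gives the time, the measured TCP pose, the force, the opening and the grip force at its end, in the units of the state.
- bot.get_obs(): the state, without advancing time (a new reading comes with each control period).
- eyes.grab_frame(name): name is "scene" or "top" or "wrist"; returns a dict with "pixels" (420x560x3 uint8, red, green, blue), "fovy" (degrees; the focal length in pixels is half the picture's height over the tangent of half this angle, whatever the lens; pixels are square), "cx", "cy" (the principal point, pixels), "k1" (the pictures are not rectified: a ray, as slopes to the right and down, at radius r is drawn at 1 + k1 r^2 times it, then the intrinsics apply), "pose" (4x4, takes a point from camera to world coordinates). Camera axes: x right, y down, z forward; pixel columns grow to the right and rows downward; lengths in m; the calibration is good to about 2 mm. A picture is of the moment at which its call begins. There is no depth.
- bot.sign_off(): hands the job in; it is judged then, once.
The state is a dict: "clock": time; "q": joint angles; "joint_velocities": joint speeds; "joint_efforts": joint torques, N m; "tcp_pos": TCP position; "tcp_rot": TCP orientation; "ft_force": force on the tool from outside, world axes, zero at the start; "moment": the same for the moment, N m; "opening": opening from 0.0 (shut) to 1.0 (fully open); "grip_force": force on a finger pad.
Only numpy, scipy, OpenCV 4.12 (cv2) and the standard library are available. Lean on these libraries where they do the work, as an engineer would, in place of code of your own. Each camera call takes 0.05 s, during which the arm holds its last target. There are 200 camera calls.

## Working session

There is one attempt and no reset: what is moved stays moved. The work goes in short steps, Python scripts to look and compute and a tool call to move; the robot and the scene stay as the last step left them, time stands still between calls to the robot, and variables do not carry over. Pictures are saved under pics/ and viewed, at most 10 in all, crops included, and the job is handed in when it is done.

Besides the shell and the picture viewer there is one more tool, called after "Request:" as name(argument=value, ...) on one line, values as JSON. carry_out: Moves the arm, as the interface text tells. Its arguments: {"type":"object","properties":{"increments":{"type":"array"}},"required":["increments"]}

```bash
mkdir -p pics
cat > h.py <<'E'
import numpy as np, cv2
from plant import bot, eyes
def grab(n,save=None):
    f=eyes.grab_frame(n)
    if save: cv2.imwrite('pics/'+save,f['pixels'][:,:,::-1])
    return f
def ray(f,u,v):
    F=210/np.tan(np.radians(f['fovy'])/2); K=np.array([[F,0,f['cx']],[0,F,f['cy']],[0,0,1.]])
    p=cv2.undistortPoints(np.array([[[u,v]]],float),K,np.array([f['k1'],0,0,0.]))[0,0]
    T=np.array(f['pose']); d=T[:3,:3]@[p[0],p[1],1]; return T[:3,3],d/np.linalg.norm(d)
def plane(f,u,v,z):
    o,d=ray(f,u,v); return o+d*(z-o[2])/d[2]
def cross(f,a,g,b):
    o,d=ray(f,*a);p,e=ray(g,*b)
    s=np.linalg.lstsq(np.c_[d,-e],p-o,rcond=None)[0]
    A=o+d*s[0];B=p+e*s[1]; return (A+B)/2,np.linalg.norm(A-B)
E
python3 - <<'E'
from h import *
import pickle
fs={n:grab(n) for n in('scene','top','wrist')}
pickle.dump(fs,open('f0.pkl','wb'))
for n in fs: print(n,fs[n]['fovy'],fs[n]['k1'],np.round(fs[n]['pose'],3).tolist()); cv2.imwrite(f'pics/{n}0.png',fs[n]['pixels'][:,:,::-1])
print(bot.get_obs())
E
```

```text
scene 56.70216634717738 -0.033761760839428404 [[0.869, -0.205, 0.451, 0.148], [-0.495, -0.395, 0.774, -0.639], [0.019, -0.896, -0.444, 0.491], [0.0, 0.0, 0.0, 1.0]]
top 51.917913238862425 0.004693512636465847 [[-0.008, -0.993, 0.116, 0.462], [-1.0, 0.006, -0.016, 0.125], [0.015, -0.116, -0.993, 1.048], [0.0, 0.0, 0.0, 1.0]]
wrist 69.80569311572367 -0.05590345988329655 [[-0.252, -0.929, -0.271, 0.232], [-0.968, 0.243, 0.069, 0.586], [0.001, 0.28, -0.96, 0.383], [0.0, 0.0, 0.0, 1.0]]
{'clock': 0.15, 'q': array([ 1.57460245e+00,  3.85401489e-01,  6.93758419e-03, -3.41939009e-04,
       -1.19400227e+00, -2.58575700e-01]), 'joint_velocities': array([ 0.00044162, -0.00232997,  0.00396598,  0.00112706, -0.00017987,
       -0.00227863]), 'joint_efforts': array([-1.15792404e-04, -3.91051555e+01,  1.87588888e+01,  4.22247872e+00,
        1.24033046e-02, -1.34218403e-04]), 'tcp_pos': array([0.15740925, 0.60441744, 0.24069849]), 'tcp_rot': array([ 8.48540367e-04,  9.91889154e-01, -1.27103042e-01, -4.83368809e-05]), 'ft_force': array([ 0.36478653,  0.42554003, -0.13894782]), 'moment': array([ 0.01652906, -0.00946432,  0.02025928]), 'grip_force': 0.0, 'opening': 0.995483337735992}
```

View pics/top0.png

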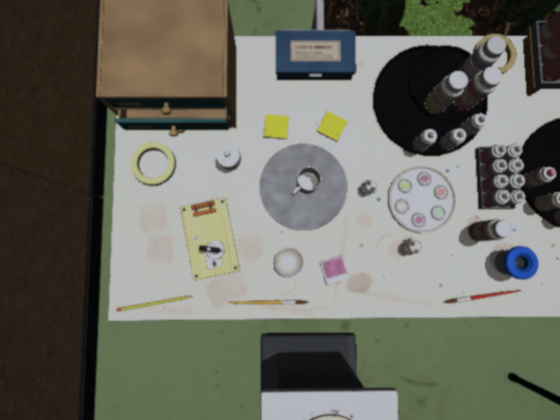

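View pics/scene0.png

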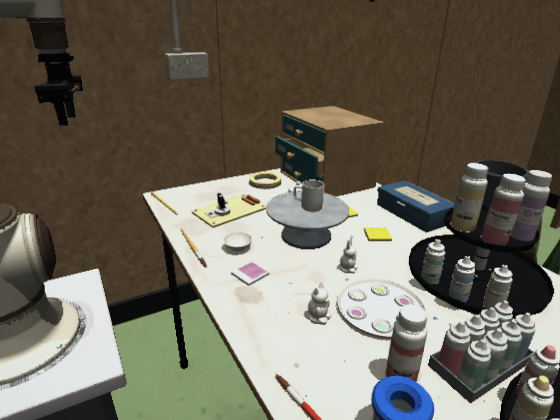

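The top view shows the white tile with a pink field at (333,269). The jig is at (210,238), with its rail at the upper end (203,208) and its knob at (210,250). The look-alikes are the yellow squares at (276,126) and (332,125). In the scene view they correspond to the tile at (250,272), the jig at (230,208), and the yellow squares at (378,234) and (350,212). I choose the pink one.

Run:
```python
from h import *
import pickle
fs=pickle.load(open('f0.pkl','rb')); t,s=fs['top'],fs['scene']
def r(x): return np.round(x,4)
for n,a,b in(('tile',(333,269),(250,272)),('bowl',(288,262),(237,242)),('yel',(332,125),(378,234))):
    print(n,r(cross(t,a,s,b)[0]),cross(t,a,s,b)[1],r(plane(t,*a,.0075)))
for n,p in dict(rail=(203,208),knob=(210,250),jar=(228,159),bowl=(288,262),cat=(410,246),rabbit=(368,187),c1=(181,206),c2=(226,198),c3=(240,271),c4=(193,279)).items(): print(n,r(plane(t,*p,.008)))
c=[t['pixels'][150:300,160:370],]
im=cv2.resize(c[0],None,fx=3.8,fy=3.8,interpolation=cv2.INTER_CUBIC)
cv2.imwrite('pics/crop1.png',im[:,:,::-1])
```

```text
tile [ 0.4308 -0.016   0.0026] 0.0008201666982281846 [ 0.4306 -0.0152  0.0075]
bowl [0.4485 0.0923 0.0139] 0.0007494701454526724 [0.4481 0.0923 0.0075]
yel [ 0.7862 -0.0209  0.0026] 0.0006877529626492734 [ 0.785  -0.0205  0.0075]
rail [0.5792 0.2966 0.008 ]
knob [0.4781 0.2786 0.008 ]
jar [0.6998 0.2371 0.008 ]
bowl [0.4481 0.0923 0.008 ]
cat [ 0.484  -0.2023  0.008 ]
rabbit [ 0.6285 -0.1053  0.008 ]
c1 [0.5844 0.3497 0.008 ]
c2 [0.6033 0.2413 0.008 ]
c3 [0.4278 0.2068 0.008 ]
c4 [0.4099 0.3181 0.008 ]
```

View pics/crop1.png

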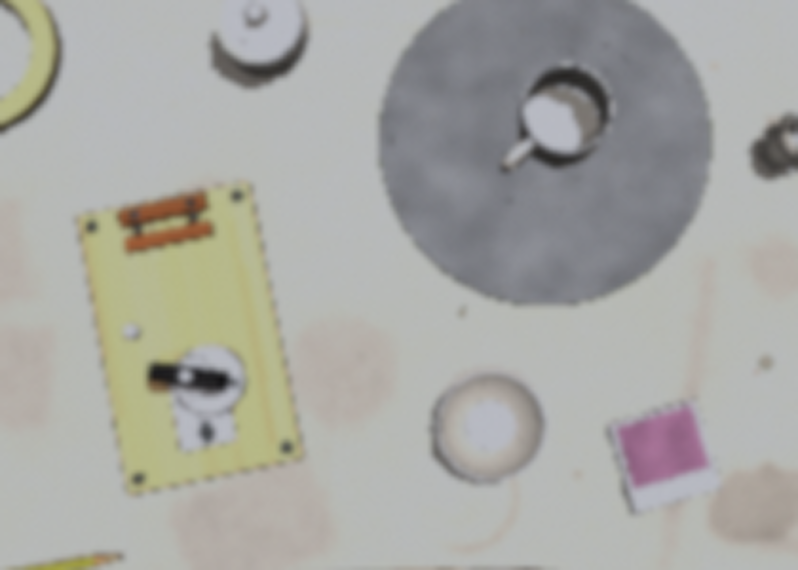

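The crop confirms the tile: a white square with a pink field at crop (663,450). The jig shows the pin on its left at (132,330), the rail at (170,240) and the knob pivot at (187,378), with the bar and disc pointing right. I'll fly over the jig for closer views.

Careful with the scale: shifts go in shares of 500 mm and turns go in shares of 90 degrees. That gives: 435 mm / 500 = 0.87, 330 mm / 500 = 0.66, -25 degrees / 90 = -0.2778.

Request:
carry_out(increments=[{"slide": [0.11,0.058,0],"delta_rot": [0,0,-0.0889],"claw": 87},{"slide": [0.22,0.116,0],"delta_rot": [0,0,-0.1778],"claw": 87},{"slide": [0.33,0.174,0],"delta_rot": [0,0,-0.2778],"claw": 87},{"slide": [0.44,0.232,0],"delta_rot": [0,0,-0.2778],"claw": 87},{"slide": [0.55,0.29,0],"delta_rot": [0,0,-0.2778],"claw": 87},{"slide": [0.66,0.348,0],"delta_rot": [0,0,-0.2778],"claw": 87},{"slide": [0.77,0.406,0],"delta_rot": [0,0,-0.2778],"claw": 87},{"slide": [0.87,0.464,0],"delta_rot": [0,0,-0.2778],"claw": 87}])

```text
clock: 1.15
tcp_pos: [0.5212, 0.269, 0.2413]
tcp_rot: [0.0, 0.996, 0.091, -0.0]
ft_force: [1.1, 0.0, -0.1]
opening: 0.996
grip_force: 0.0
```

Request:
carry_out(increments=[{"slide": [0,0,0],"delta_rot": [0,0,0],"claw": 87},{"slide": [0,0,0],"delta_rot": [0,0,0],"claw": 87},{"slide": [0,0,0],"delta_rot": [0,0,0],"claw": 87}])

```text
clock: 1.52
tcp_pos: [0.5192, 0.2715, 0.2415]
tcp_rot: [-0.0, 0.996, 0.092, -0.0]
ft_force: [-0.3, 0.2, 0.1]
opening: 0.998
grip_force: 0.0
```

Run:
```python
from h import *
import pickle
f=grab('wrist','w1.png');pickle.dump(f,open('w1.pkl','wb'))
```

```text
(no output)
```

View pics/w1.png

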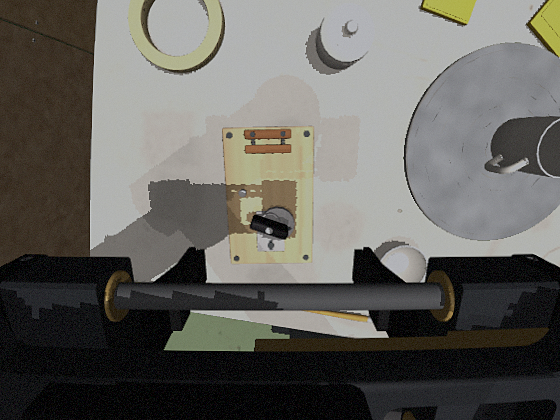

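The wrist view shows the jig upright. Its corners are near (223,128), (314,127), (313,263) and (231,263). The rail is at (268,149), the pin at (243,190) and the knob bar at (268,225). Next is a second, closer view.

To row units: 80 mm / 500 = 0.16, 40 mm / 500 = 0.08.

Request:
carry_out(increments=[{"slide": [-0.04,0.04,0.08],"delta_rot": [0,0,0],"claw": 87},{"slide": [-0.06,0.08,0.16],"delta_rot": [0,0,0],"claw": 87},{"slide": [-0.06,0.08,0.16],"delta_rot": [0,0,0],"claw": 87},{"slide": [-0.06,0.08,0.16],"delta_rot": [0,0,0],"claw": 87},{"slide": [-0.06,0.08,0.16],"delta_rot": [0,0,0],"claw": 87}])

```text
clock: 2.2
tcp_pos: [0.4989, 0.2276, 0.1634]
tcp_rot: [-0.001, 0.996, 0.091, 0.002]
ft_force: [-0.3, 0.0, 1.0]
opening: 1.0
grip_force: 0.0
```

Run:
```python
from h import *
import pickle
f=grab('wrist','w2.png');pickle.dump(f,open('w2.pkl','wb'))
g=pickle.load(open('w1.pkl','rb'))
a=cv2.resize(g['pixels'][110:280,200:340],None,fx=3.5,fy=3.5,interpolation=cv2.INTER_CUBIC)
b=cv2.resize(f['pixels'][40:260,130:330],None,fx=2.7,fy=2.7,interpolation=cv2.INTER_CUBIC)[:594]
a=cv2.copyMakeBorder(a[:594],0,max(0,len(b)-len(a)),0,0,0)[:,:330*2]
print(a.shape,b.shape)
cv2.imwrite('pics/w2c.png',cv2.resize(f['pixels'],None,fx=1.4,fy=1.4)[:,:,::-1])
```

```text
(594, 490, 3) (594, 540, 3)
```

View pics/w2c.png

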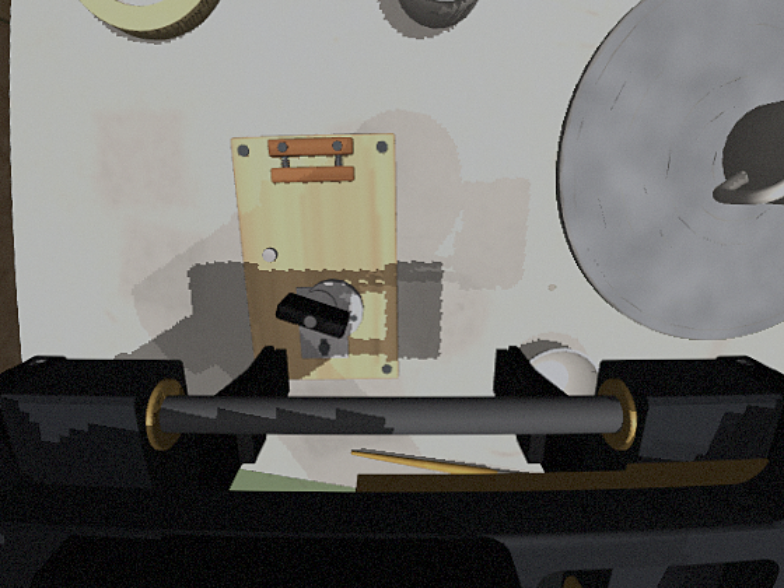

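The rail bar in front is at (313,174) in this 1.4x picture, the pin at (270,255), and the knob bar centre at (311,313) with the disc to its right. I'll measure these with masks in both views.

```bash
cat > m.py <<'E'
from h import *
import pickle
fs=[pickle.load(open(f'w{i}.pkl','rb')) for i in(1,2)]
box=[(115,275,205,335),(85,275,155,300)]
R=[]
for f,(r0,r1,c0,c1) in zip(fs,box):
    im=f['pixels']; hsv=cv2.cvtColor(im,cv2.COLOR_RGB2HSV)
    m=np.zeros(im.shape[:2],np.uint8); m[r0:r1,c0:c1]=255
    H,S,V=cv2.split(hsv)
    bm=((S>70)&(H>12)&(H<40)&(V>60)).astype(np.uint8)*255&m
    bm=cv2.morphologyEx(bm,cv2.MORPH_OPEN,np.ones((3,3)))
    c=max(cv2.findContours(bm,0,1)[0],key=cv2.contourArea)[:,0]
    P=np.array([plane(f,u,v,.008)[:2] for u,v in c])
    rc=cv2.minAreaRect((P*1000).astype(np.float32)); print('board',np.round(rc[0],1),np.round(rc[1],1),rc[2])
    om=((S>120)&((H<12)|(H>172))&(V>50)).astype(np.uint8)*255&m
    n,lab,st,ce=cv2.connectedComponentsWithStats(om)
    for i in range(1,n):
        if st[i,4]>60:
            q=cv2.minAreaRect(np.argwhere(lab==i)[:,::-1].astype(np.float32)); print('rail px',st[i],np.round(ce[i],1),np.round(q[0],1),np.round(q[1],1),round(q[2],1))
    dk=(V<45).astype(np.uint8)*255&m
    n,lab,st,ce=cv2.connectedComponentsWithStats(dk)
    for i in range(1,n):
        if 8<st[i,4]: 
            q=cv2.minAreaRect(np.argwhere(lab==i)[:,::-1].astype(np.float32)); print('dark',st[i],np.round(ce[i],1),np.round(q[1],1),round(q[2],1))
E
python3 m.py
```

```text
board [526.2 298.7] [135.6  88.2] 11.467040061950684
dark [250 215  40  24 477] [270.  226.4] [38.3 15.2] 18.4
board [482.2 278.2] [125.  110.6] 10.886702537536621
dark [204 111   9   1   9] [208. 111.] [8. 0.] 180.0
dark [247 202  10   9  13] [251.3 205.4] [12.   1.3] 40.6
dark [197 209  53  33 927] [223.5 224.3] [50.9 20.2] 18.4
dark [228 243   7  11  42] [231.1 247.9] [10.  6.] 90.0
dark [164 247  42  28 740] [189.8 263.4] [41. 27.] -0.0
```

```bash
cat > m.py <<'E'
from h import *
import pickle
fs=[pickle.load(open(f'w{i}.pkl','rb')) for i in(1,2)]
box=[(115,275,210,335),(85,275,160,300)]
for f,(r0,r1,c0,c1),rp,bp,pp in zip(fs,box,[(268,149),(224,124)],[(255,170),(224,150)],[(243,190),(193,182)]):
    im=f['pixels']; hsv=cv2.cvtColor(im,cv2.COLOR_RGB2HSV)
    print('hsv rail,board,pin,table',hsv[rp[1],rp[0]],hsv[bp[1],bp[0]],hsv[pp[1],pp[0]],hsv[bp[1],c1])
    H,S,V=[a.astype(int) for a in cv2.split(hsv)]
    m=np.zeros(im.shape[:2],bool); m[r0:r1,c0:c1]=1
    B=m&(S>60)&(H<40)&(V>50)
    B=cv2.morphologyEx(B.astype(np.uint8),cv2.MORPH_OPEN,np.ones((3,3)))
    c=cv2.convexHull(np.argwhere(B)[:,::-1].astype(np.int32))[:,0]
    P=np.array([plane(f,u,v,.008)[:2] for u,v in c])
    rc=cv2.minAreaRect((P*1000).astype(np.float32)); print('board',np.round(rc[0],1),np.round(rc[1],1),rc[2])
    O=(m&(S>130)&((H<14)|(H>170))&(V>50)).astype(np.uint8)
    n,lab,st,ce=cv2.connectedComponentsWithStats(O)
    for i in range(1,n):
        if st[i,4]>40: print('rail',st[i],np.round(ce[i],1))
    W=(m&(S<45)&(V>110)).astype(np.uint8)
    n,lab,st,ce=cv2.connectedComponentsWithStats(W)
    for i in range(1,n):
        if 10<st[i,4]<80: print('white',st[i],np.round(ce[i],1))
E
python3 m.py
```

```text
hsv rail,board,pin,table [ 13 138 142] [ 31  56 177] [130   7 117] [ 23  13 174]
board [507.  289.2] [177.   99.8] 11.335379600524902
rail [244 130  47   9 337] [266.5 133.9]
rail [245 145  46   9 356] [267.8 148.5]
white [303 155   9   9  40] [308.  159.6]
white [305 170   7   3  12] [308.1 170.7]
white [249 178  12   7  44] [256.2 181.5]
white [239 190   7   7  38] [241.8 193.1]
white [256 211   6   3  16] [258.3 212.1]
white [265 228   7   6  26] [267.8 230.3]
white [289 229   5   7  13] [290.4 231.5]
white [304 244   4   7  12] [305.5 246.5]
hsv rail,board,pin,table [ 12 141 145] [ 24  66 178] [165   3 170] [ 14  16 179]
board [508.1 283.3] [178.1 111. ] 11.232468605041504
rail [192  98  60  14 599] [222.2 104.5]
rail [194 118  59  13 578] [223.  124.2]
white [207 112  10   7  55] [211.8 115.3]
white [187 178  10   9  75] [191.6 182. ]
white [231 201   7   3  14] [234.4 202.4]
white [285 201  12  13  61] [288.1 206.2]
white [285 214   4   8  16] [285.9 217.5]
white [285 225   8  11  20] [286.8 231.7]
white [272 232   4  10  17] [273.5 236.4]
white [160 266   6   9  34] [161.7 270.2]
```

```bash
sed -i 's/(S>60)&(H<40)/(S>38)\&(H<40)/' m.py
cat >> m.py <<'E'
r=lambda x:np.round(np.array(x)*1000,1)
a,b=fs
def tri(n,p,q):
    X,e=cross(a,p,b,q); print(n,r(X),'gap',r(e))
tri('rail front bar',(267.8,148.5),(223,124.2)); tri('rail back',(266.5,133.9),(222.2,104.5))
tri('pin',(242.3,190.5),(191.9,181.8)); tri('cap',(267.8,230.3),(222,229)); tri('knob',(270,226.4),(223.5,224.3))
for z in(.008,.015): print('rail/pin at',z,[r(plane(f,*p,z)) for f,p in((a,(267.8,148.5)),(b,(223,124.2)),(b,(191.9,181.8)))])
for z in(.05,.054):print('knob', [r(plane(f,*p,z)) for f,p in((a,(270,226.4)),(b,(223.5,224.3)),(a,(267.8,230.3)),(b,(222,229)))])
# corners of bars view2
for u,v in((194,130.5),(252,130)): print('rail face',r(plane(b,u,v,.015)))
for u in (200,247): pass
im=b['pixels'];
cv2.imwrite('pics/k.png',cv2.resize(im[85:275,155:300],None,fx=4,fy=4,interpolation=cv2.INTER_CUBIC)[:600,:,::-1])
E
python3 m.py | grep -v white
```

```text
hsv rail,board,pin,table [ 13 138 142] [ 31  56 177] [130   7 117] [ 23  13 174]
board [507.8 283.8] [179.3 111.5] 11.461801528930664
rail [244 130  47   9 337] [266.5 133.9]
rail [245 145  46   9 356] [267.8 148.5]
hsv rail,board,pin,table [ 12 141 145] [ 24  66 178] [165   3 170] [ 14  16 179]
board [507.9 283.3] [178.9 111.5] 11.447175979614258
rail [192  98  60  14 599] [222.2 104.5]
rail [194 118  59  13 578] [223.  124.2]
rail front bar [570.2 296.3  11.1] gap 0.2
rail back [587.3 300.7   5.8] gap 1.4
pin [511.9 318.9  12.5] gap 2.9
cap [477.7 279.   42.3] gap 0.5
knob [484.9 277.4  48.5] gap 0.1
rail/pin at 0.008 [array([569.9, 296.4,   8. ]), array([570.2, 296.8,   8. ]), array([509.5, 320.2,   8. ])]
rail/pin at 0.015 [array([570.3, 296.2,  15. ]), array([570.3, 295.5,  15. ]), array([511. , 318.4,  15. ])]
knob [array([485.3, 277.4,  50. ]), array([485.5, 277.2,  50. ]), array([480.1, 279.1,  50. ]), array([480.8, 277.9,  50. ])]
knob [array([486.7, 277.5,  54. ]), array([486.9, 276.6,  54. ]), array([481.5, 279.2,  54. ]), array([482.3, 277.4,  54. ])]
rail face [559.9 321.7  15. ]
rail face [569.9 268.   15. ]
```

View pics/k.png

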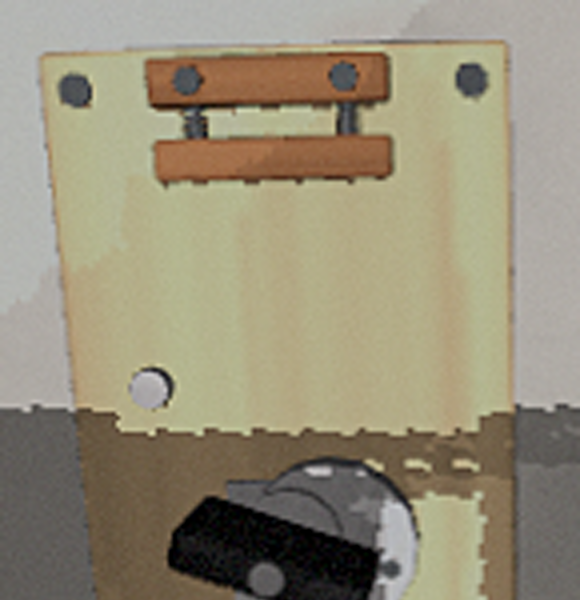

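The close crop shows the pin at (150,388), the rail face at row 180 and the cap on the axis at (265,578). The measurements agree with the jig: origin (507.8,283.5), yaw about 11.2°, pin at (9.9,33.6), rail face near +58, cam axis near -26. Now to the tile.

To row units: 231 mm / 500 = 0.462, 170 mm / 500 = 0.34, -8 degrees / 90 = -0.0889.

Request:
carry_out(increments=[{"slide": [-0.04,0.1,-0.04],"delta_rot": [0,0,-0.0889],"claw": 87},{"slide": [-0.09,0.22,-0.08],"delta_rot": [0,0,-0.0889],"claw": 87},{"slide": [-0.14,0.34,-0.08],"delta_rot": [0,0,-0.0889],"claw": 87},{"slide": [-0.184,0.462,-0.08],"delta_rot": [0,0,-0.0889],"claw": 87},{"slide": [-0.184,0.462,-0.08],"delta_rot": [0,0,-0.0889],"claw": 87},{"slide": [-0.184,0.462,-0.08],"delta_rot": [0,0,-0.0889],"claw": 87},{"slide": [-0.184,0.462,-0.08],"delta_rot": [0,0,-0.0889],"claw": 87}])

```text
clock: 3.12
tcp_pos: [0.4497, -0.0169, 0.2019]
tcp_rot: [-0.0, 0.987, 0.161, 0.001]
ft_force: [1.2, -0.0, -0.3]
opening: 0.997
grip_force: 0.0
```

Run:
```python
from h import *
import pickle
f=grab('wrist','w3.png');pickle.dump(f,open('w3.pkl','wb'))
```

```text
(no output)
```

To row units: 60 mm / 500 = 0.12, 30 mm / 500 = 0.06.

Request:
carry_out(increments=[{"slide": [-0.04,0.02,0.06],"delta_rot": [0,0,0],"claw": 87},{"slide": [-0.04,0.04,0.12],"delta_rot": [0,0,0],"claw": 87},{"slide": [-0.04,0.04,0.12],"delta_rot": [0,0,0],"claw": 87},{"slide": [-0.04,0.04,0.12],"delta_rot": [0,0,0],"claw": 87},{"slide": [-0.04,0.04,0.12],"delta_rot": [0,0,0],"claw": 87}])

```text
clock: 3.8
tcp_pos: [0.4373, -0.0425, 0.1427]
tcp_rot: [-0.0, 0.987, 0.16, 0.001]
ft_force: [-0.0, 1.0, -0.1]
opening: 1.003
grip_force: 0.0
```

Run:
```python
from h import *
import pickle
f=grab('wrist','w4.png');pickle.dump(f,open('w4.pkl','wb'))
g=pickle.load(open('w3.pkl','rb'));C=[]
for w in(g,f):
    im=w['pixels']; H,S,V=[x.astype(int) for x in cv2.split(cv2.cvtColor(im,cv2.COLOR_RGB2HSV))]
    M=((S>50)&(H>135)&(H<175)).astype(np.uint8)
    n,lab,st,ce=cv2.connectedComponentsWithStats(M)
    i=1+np.argmax(st[1:,4]); print(st[i],ce[i]); C.append(ce[i])
    c=max(cv2.findContours((lab==i).astype(np.uint8),0,1)[0],key=cv2.contourArea)[:,0]
    P=np.array([plane(w,u,v,.0075)[:2]*1000 for u,v in c],np.float32)
    rc=cv2.minAreaRect(P);print('field',rc)
X,e=cross(g,C[0],f,C[1]);print('tri',X,e)
o=bot.get_obs();print(o['tcp_pos'],o['tcp_rot'],o['q'])
cv2.imwrite('pics/w4c.png',np.hstack([g['pixels'],f['pixels']])[:300:,:,::-1][:, :].copy() if 0 else cv2.resize(np.vstack([g['pixels'][:280,150:450],f['pixels'][:280,150:450]]),None,fx=1.05,fy=1.05)[:,:,::-1])
```

```text
[ 254  193   43   34 1364] [274.67228739 209.4457478 ]
field ((435.9046936035156, -15.05319595336914), (39.46156311035156, 48.42119216918945), 17.153003692626953)
[ 227  185   53   42 2038] [252.25220805 205.3797841 ]
field ((435.8069763183594, -15.118789672851562), (39.28825378417969, 48.70408630371094), 15.749961853027344)
tri [ 0.43621225 -0.01470449  0.00716695] 8.091008619907205e-05
[ 0.43711526 -0.04259013  0.1426257 ] [-7.88394272e-05  9.87062269e-01  1.60332601e-01  1.23590296e-03] [ 2.75363999e-01  1.76077348e-01 -5.71281177e-01  1.71292330e-04
 -8.20964153e-01  1.61737120e+00]
```

View pics/w4c.png

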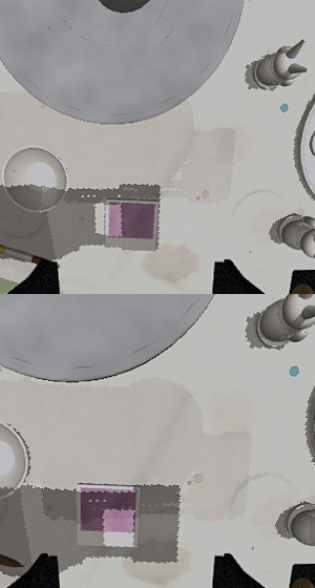

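The tile triangulates to 7.2 mm high. Its field is 39 x 48.5 mm with a wider white strip on the near side, so its centre is about (431.4,-16.4) with yaw 16.5°. Fingers go on the ±y sides.

To row units: 121 mm / 500 = 0.242, 105 mm / 500 = 0.21, 2 degrees / 90 = 0.0222.

Request:
carry_out(increments=[{"slide": [0.006,-0.054,0.08],"delta_rot": [0,0,0.0222],"claw": 80},{"slide": [0.006,-0.054,0.16],"delta_rot": [0,0,0.0222],"claw": 80},{"slide": [0.006,-0.054,0.21],"delta_rot": [0,0,0.0222],"claw": 80},{"slide": [0.006,-0.054,0.242],"delta_rot": [0,0,0.0222],"claw": 80},{"slide": [0.006,-0.054,0.242],"delta_rot": [0,0,0.0222],"claw": 80},{"slide": [0.006,-0.054,0.242],"delta_rot": [0,0,0.0222],"claw": 80}])

```text
clock: 4.6
tcp_pos: [0.4312, -0.0163, 0.021]
tcp_rot: [-0.0, 0.99, 0.143, 0.001]
ft_force: [0.4, -0.0, 0.2]
opening: 0.915
grip_force: 0.0
```

Request:
carry_out(increments=[{"slide": [0,0,0],"delta_rot": [0,0,0],"claw": 60},{"slide": [0,0,0],"delta_rot": [0,0,0],"claw": 50},{"slide": [0,0,0],"delta_rot": [0,0,0],"claw": 50},{"slide": [0,0,0],"delta_rot": [0,0,0],"claw": 50},{"slide": [0,0,0],"delta_rot": [0,0,0],"claw": 50},{"slide": [0,0,0],"delta_rot": [0,0,0],"claw": 50}])

```text
clock: 5.35
tcp_pos: [0.4307, -0.0166, 0.0207]
tcp_rot: [0.0, 0.99, 0.143, 0.0]
ft_force: [-0.9, -0.6, 4.1]
opening: 0.661
grip_force: 30.0
```

Gripped at 57.5 mm opening. Lifting, and checking the grip while moving to above the board.

To row units: -110 mm / 500 = -0.22, -80 mm / 500 = -0.16.

Request:
carry_out(increments=[{"slide": [0,0,-0.06],"delta_rot": [0,0,0],"claw": 50},{"slide": [0,0,-0.16],"delta_rot": [0,0,0],"claw": 50},{"slide": [0,0,-0.22],"delta_rot": [0,0,0],"claw": 50},{"slide": [0,0,-0.22],"delta_rot": [0,0,0],"claw": 50},{"slide": [0,0,-0.22],"delta_rot": [0,0,0],"claw": 50}])

```text
clock: 5.98
tcp_pos: [0.4296, -0.0168, 0.1296]
tcp_rot: [-0.0, 0.99, 0.142, -0.001]
ft_force: [-0.6, -0.0, -0.3]
opening: 0.662
grip_force: 30.0
```

```bash
cat > g.py <<'E'
from h import *
from scipy.spatial.transform import Rotation as Ro
f=grab('wrist','w5.png'); o=bot.get_obs(); p=o['tcp_pos']; q=o['tcp_rot']; R=Ro.from_quat(np.r_[q[1:],q[0]]).as_matrix()
im=f['pixels']; H,S,V=[x.astype(int) for x in cv2.split(cv2.cvtColor(im,cv2.COLOR_RGB2HSV))]
M=((S>50)&(H>135)&(H<175)).astype(np.uint8)
n,lab,st,ce=cv2.connectedComponentsWithStats(M); i=1+np.argmax(st[1:,4]); print(st[i],ce[i])
c=max(cv2.findContours((lab==i).astype(np.uint8),0,1)[0],key=cv2.contourArea)[:,0]
z=p[2]-.021+.0085
P=np.array([((plane(f,u,v,z)-p)@R)[:2]*1000 for u,v in c],np.float32)
rc=cv2.minAreaRect(P);print('field in tool',rc, P.min(0),P.max(0)); print(p,q,o['ft_force'],o['moment'])
E
python3 g.py; python3 -c "
import cv2;i=cv2.imread('pics/w5.png');cv2.imwrite('pics/w5c.png',i[150:420,100:460])"
```

```text
[ 234  229   91   57 4770] [278.82767296 255.54989518]
field in tool ((8.138357162475586, -1.1851062774658203), (49.26644515991211, 34.23507308959961), 89.98655700683594) [ -8.983384 -25.815516] [25.25739  23.444246]
[ 0.42947215 -0.01690846  0.12926131] [ 8.04609803e-05  9.89804783e-01  1.42422824e-01 -1.49160911e-03] [-0.84396631 -0.12447962 -0.90203906] [-0.02158239  0.02946327  0.00112272]
```

View pics/w5c.png

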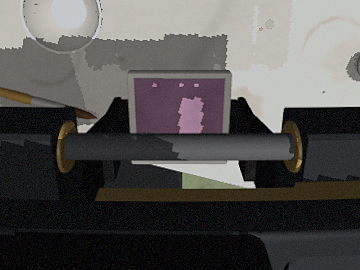

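The tile sits square in the jaws, its far edge at tool x≈+30, so its centre is about 1 mm ahead of the TCP. Carrying it over the board.

To row units: -260 mm / 500 = -0.52, 184 mm / 500 = 0.368, 5.2 degrees / 90 = 0.0578.

Request:
carry_out(increments=[{"slide": [0.04,-0.08,-0.08],"delta_rot": [0,0,0],"claw": 50},{"slide": [0.1,-0.17,-0.12],"delta_rot": [0,0,0.0222],"claw": 50},{"slide": [0.168,-0.26,-0.12],"delta_rot": [0,0,0.0578],"claw": 50},{"slide": [0.236,-0.35,-0.12],"delta_rot": [0,0,0.0578],"claw": 50},{"slide": [0.3,-0.44,-0.08],"delta_rot": [0,0,0.0578],"claw": 50},{"slide": [0.368,-0.52,0],"delta_rot": [0,0,0.0578],"claw": 50},{"slide": [0.368,-0.52,0.08],"delta_rot": [0,0,0.0578],"claw": 50},{"slide": [0.368,-0.52,0.14],"delta_rot": [0,0,0.0578],"claw": 50}])

```text
clock: 7.02
tcp_pos: [0.532, 0.2842, 0.0557]
tcp_rot: [0.002, 0.995, 0.098, -0.003]
ft_force: [1.5, 0.1, -0.4]
opening: 0.657
grip_force: 30.0
```

Request:
carry_out(increments=[{"slide": [0,0,0],"delta_rot": [0,0,0],"claw": 50},{"slide": [0,0,0],"delta_rot": [0,0,0],"claw": 50},{"slide": [0,0,0],"delta_rot": [0,0,0],"claw": 50}])

```text
clock: 7.4
tcp_pos: [0.5345, 0.2852, 0.0621]
tcp_rot: [-0.001, 0.995, 0.098, 0.001]
ft_force: [-0.0, 0.6, 0.2]
opening: 0.665
grip_force: 30.0
```

```bash
cat > j.py <<'E'
from h import *
o=bot.get_obs(); p=o['tcp_pos']*1000; y=np.radians(11.2); c,s=np.cos(y),np.sin(y)
M=np.array([[c,s],[-s,c]]); q=o['tcp_rot']
print('jig',np.round(M@(p[:2]-[507.8,283.5]),2),'z',round(p[2],2),'yaw',np.round(np.degrees(2*np.arctan2(q[2],q[1])),2),'tilt',np.round(q[[0,3]],4),'Fjig',np.round(M@o['ft_force'][:2],2),round(o['ft_force'][2],2),'M',np.round(o['moment'],3),'q6',o['q'][5],o['clock'])
E
python3 j.py
```

```text
jig [26.52 -3.48] z 62.12 yaw 11.2 tilt [-0.0008  0.0013] Fjig [0.11 0.63] 0.16 M [-0.021 -0.023 -0.017] q6 1.0088019832897304 7.4
```

To row units: 32 mm / 500 = 0.064, -1.5 mm / 500 = -0.003.

Request:
carry_out(increments=[{"slide": [-0.003,0,0.03],"delta_rot": [0,0,0],"claw": 50},{"slide": [-0.003,0,0.052],"delta_rot": [0,0,0],"claw": 50},{"slide": [-0.003,0,0.062],"delta_rot": [0,0,0],"claw": 50},{"slide": [-0.003,0,0.064],"delta_rot": [0,0,0],"claw": 50},{"slide": [-0.003,0,0.064],"delta_rot": [0,0,0],"claw": 50}])

```text
clock: 8.02
tcp_pos: [0.5328, 0.2847, 0.0288]
tcp_rot: [-0.0, 0.995, 0.098, 0.001]
ft_force: [3.2, -0.2, 0.4]
opening: 0.664
grip_force: 31.7
```

To row units: 0.8 mm / 500 = 0.0016.

Request:
carry_out(increments=[{"slide": [0,0,0.0016],"delta_rot": [0,0,0],"claw": 50},{"slide": [0,0,0.0016],"delta_rot": [0,0,0],"claw": 50},{"slide": [0,0,0.0016],"delta_rot": [0,0,0],"claw": 50}])

```text
clock: 8.4
tcp_pos: [0.5328, 0.2847, 0.0288]
tcp_rot: [-0.0, 0.995, 0.098, 0.001]
ft_force: [2.8, -2.1, 5.0]
opening: 0.658
grip_force: 31.8
```

```bash
python3 j.py
```

```text
jig [24.76 -3.68] z 28.76 yaw 11.22 tilt [-0.0003  0.0008] Fjig [ 2.35 -2.62] 5.02 M [-0.483 -0.551 -0.11 ] q6 1.0073386577871921 8.4
```

Resting on the board (5 N up). Now feel for the rail along +x.

To row units: 2.5 mm / 500 = 0.005, 2 mm / 500 = 0.004.

Request:
carry_out(increments=[{"slide": [0.002,0,-0.0008],"delta_rot": [0,0,0],"claw": 50},{"slide": [0.004,0,-0.0008],"delta_rot": [0,0,0],"claw": 50},{"slide": [0.005,0,-0.0008],"delta_rot": [0,0,0],"claw": 50},{"slide": [0.005,0,-0.0008],"delta_rot": [0,0,0],"claw": 50}])

```text
clock: 8.9
tcp_pos: [0.5331, 0.2847, 0.0287]
tcp_rot: [0.0, 0.995, 0.098, -0.001]
ft_force: [-4.1, 0.0, 8.7]
opening: 0.659
grip_force: 30.0
```

```bash
python3 j.py
```

```text
jig [25.09 -3.78] z 28.73 yaw 11.2 tilt [ 0.0004 -0.0013] Fjig [-4.06  0.81] 8.72 M [-0.043  1.117 -0.013] q6 1.0099343210494212 8.9
```

To row units: 0.8 mm / 500 = 0.0016, 0.4 mm / 500 = 0.0008.

Request:
carry_out(increments=[{"slide": [0.0008,0,0],"delta_rot": [0,0,0],"claw": 50},{"slide": [0.0016,0,0],"delta_rot": [0,0,0],"claw": 50},{"slide": [0.0016,0,0],"delta_rot": [0,0,0],"claw": 50}])

```text
clock: 9.28
tcp_pos: [0.5338, 0.2847, 0.0288]
tcp_rot: [0.001, 0.995, 0.098, -0.001]
ft_force: [-4.3, -0.8, 8.5]
opening: 0.663
grip_force: 30.0
```

```bash
python3 j.py
```

```text
jig [25.71 -3.85] z 28.76 yaw 11.21 tilt [ 0.0005 -0.0015] Fjig [-4.33  0.06] 8.52 M [-0.082  1.209  0.022] q6 1.0107170091562037 9.275
```

Board friction is dragging it (Fz 8.5 N). Ease up a bit and continue.

To row units: -0.8 mm / 500 = -0.0016.

Request:
carry_out(increments=[{"slide": [0,0,-0.0016],"delta_rot": [0,0,0],"claw": 50},{"slide": [0,0,-0.0016],"delta_rot": [0,0,0],"claw": 50},{"slide": [0,0,-0.0016],"delta_rot": [0,0,0],"claw": 50}])

```text
clock: 9.65
tcp_pos: [0.5349, 0.2849, 0.0288]
tcp_rot: [0.0, 0.995, 0.098, -0.001]
ft_force: [-2.1, 0.1, 3.7]
opening: 0.659
grip_force: 30.0
```

```bash
python3 j.py
```

```text
jig [26.9  -3.91] z 28.78 yaw 11.2 tilt [ 0.0003 -0.0005] Fjig [-2.07  0.55] 3.69 M [-0.044  0.607 -0.008] q6 1.0105469766751485 9.65
```

To row units: 0.8 mm / 500 = 0.0016, 0.4 mm / 500 = 0.0008.

Request:
carry_out(increments=[{"slide": [0.0008,0,0],"delta_rot": [0,0,0],"claw": 50},{"slide": [0.0016,0,0],"delta_rot": [0,0,0],"claw": 50},{"slide": [0.0016,0,0],"delta_rot": [0,0,0],"claw": 50}])

```text
clock: 10.02
tcp_pos: [0.5362, 0.2851, 0.0288]
tcp_rot: [0.0, 0.995, 0.098, -0.0]
ft_force: [-1.6, -0.9, 2.1]
opening: 0.659
grip_force: 30.0
```

```bash
python3 j.py
```

```text
jig [28.17 -3.92] z 28.78 yaw 11.19 tilt [ 0.0001 -0.0001] Fjig [-1.77 -0.58] 2.07 M [-0.091  0.417  0.072] q6 1.0111741324933217 10.025
```

To row units: 0.5 mm / 500 = 0.001.

Request:
carry_out(increments=[{"slide": [0.001,0,0],"delta_rot": [0,0,0],"claw": 50},{"slide": [0.001,0,0],"delta_rot": [0,0,0],"claw": 50},{"slide": [0.001,0,0],"delta_rot": [0,0,0],"claw": 50}])

```text
clock: 10.4
tcp_pos: [0.5368, 0.2853, 0.0288]
tcp_rot: [0.0, 0.995, 0.098, 0.0]
ft_force: [0.4, 0.0, 1.5]
opening: 0.658
grip_force: 30.0
```

```bash
python3 j.py
```

```text
jig [28.77 -3.89] z 28.79 yaw 11.2 tilt [0. 0.] Fjig [ 0.44 -0.05] 1.52 M [-0.183  0.223  0.003] q6 1.0116141182469145 10.4
```

To row units: 0.5 mm / 500 = 0.001.

Request:
carry_out(increments=[{"slide": [0.001,0,0],"delta_rot": [0,0,0],"claw": 50},{"slide": [0.001,0,0],"delta_rot": [0,0,0],"claw": 50},{"slide": [0.001,0,0],"delta_rot": [0,0,0],"claw": 50}])

```text
clock: 10.78
tcp_pos: [0.5373, 0.2855, 0.0288]
tcp_rot: [-0.0, 0.995, 0.098, 0.0]
ft_force: [0.4, 0.6, 0.9]
opening: 0.659
grip_force: 30.0
```

```bash
python3 j.py
```

```text
jig [29.34 -3.77] z 28.83 yaw 11.2 tilt [-0.0001  0.0001] Fjig [0.54 0.55] 0.89 M [-0.117  0.017 -0.026] q6 1.0120547396964443 10.775
```

To row units: 0.5 mm / 500 = 0.001.

Request:
carry_out(increments=[{"slide": [0.001,0,0],"delta_rot": [0,0,0],"claw": 50},{"slide": [0.001,0,0],"delta_rot": [0,0,0],"claw": 50},{"slide": [0.001,0,0],"delta_rot": [0,0,0],"claw": 50}])

```text
clock: 11.15
tcp_pos: [0.5377, 0.2856, 0.0288]
tcp_rot: [-0.0, 0.995, 0.098, 0.0]
ft_force: [1.0, -0.6, -0.9]
opening: 0.662
grip_force: 30.0
```

```bash
python3 j.py
```

```text
jig [29.75 -3.77] z 28.83 yaw 11.2 tilt [-0.  0.] Fjig [ 0.88 -0.76] -0.92 M [-0.017 -0.005 -0.048] q6 1.0125170036280058 11.15
```

To row units: 0.5 mm / 500 = 0.001.

Request:
carry_out(increments=[{"slide": [0.001,0,0],"delta_rot": [0,0,0],"claw": 50},{"slide": [0.001,0,0],"delta_rot": [0,0,0],"claw": 50},{"slide": [0.001,0,0],"delta_rot": [0,0,0],"claw": 50}])

```text
clock: 11.52
tcp_pos: [0.5382, 0.2856, 0.0289]
tcp_rot: [0.0, 0.995, 0.098, -0.0]
ft_force: [0.2, -0.4, -0.3]
opening: 0.661
grip_force: 30.0
```

```bash
python3 j.py
```

```text
jig [30.23 -3.85] z 28.93 yaw 11.2 tilt [ 0. -0.] Fjig [ 0.09 -0.44] -0.35 M [-0.012  0.028 -0.005] q6 1.0129920582360337 11.525
```

To row units: 0.5 mm / 500 = 0.001.

Request:
carry_out(increments=[{"slide": [0.001,0,0],"delta_rot": [0,0,0],"claw": 50},{"slide": [0.001,0,0],"delta_rot": [0,0,0],"claw": 50},{"slide": [0.001,0,0],"delta_rot": [0,0,0],"claw": 50}])

```text
clock: 11.9
tcp_pos: [0.5385, 0.2856, 0.0289]
tcp_rot: [0.0, 0.995, 0.098, -0.0]
ft_force: [-0.4, 0.2, -0.8]
opening: 0.658
grip_force: 30.0
```

```bash
python3 j.py
```

```text
jig [30.56 -3.88] z 28.91 yaw 11.2 tilt [ 0.0001 -0.0001] Fjig [-0.36  0.31] -0.77 M [-0.019  0.138  0.015] q6 1.0134715328556996 11.9
```

To row units: 0.5 mm / 500 = 0.001.

Request:
carry_out(increments=[{"slide": [0.001,0,0],"delta_rot": [0,0,0],"claw": 50},{"slide": [0.001,0,0],"delta_rot": [0,0,0],"claw": 50},{"slide": [0.001,0,0],"delta_rot": [0,0,0],"claw": 50}])

```text
clock: 12.28
tcp_pos: [0.5387, 0.2856, 0.0288]
tcp_rot: [0.0, 0.995, 0.098, -0.0]
ft_force: [-2.1, -0.4, 0.6]
opening: 0.656
grip_force: 30.0
```

```bash
python3 j.py
```

```text
jig [30.76 -3.9 ] z 28.84 yaw 11.2 tilt [ 0.0002 -0.0004] Fjig [-2.12  0.05] 0.64 M [0.032 0.788 0.12 ] q6 1.0139614102591705 12.275
```

To row units: 0.5 mm / 500 = 0.001.

Request:
carry_out(increments=[{"slide": [0.001,0,0],"delta_rot": [0,0,0],"claw": 50},{"slide": [0.001,0,0],"delta_rot": [0,0,0],"claw": 50},{"slide": [0.001,0,0],"delta_rot": [0,0,0],"claw": 50}])

```text
clock: 12.65
tcp_pos: [0.5389, 0.2857, 0.0288]
tcp_rot: [0.0, 0.995, 0.098, -0.001]
ft_force: [-5.7, 0.5, 2.5]
opening: 0.66
grip_force: 30.0
```

```bash
python3 j.py
```

```text
jig [30.97 -3.93] z 28.83 yaw 11.2 tilt [ 0.0003 -0.0007] Fjig [-5.5   1.63] 2.46 M [0.143 1.576 0.116] q6 1.014466319431765 12.65
```

The rail is found at TCP jig x≈30.6, where the force climbs at about 20 N/mm. Back off slightly and feel for the pin along +y (tool -y).

To row units: -2.5 mm / 500 = -0.005, -2 mm / 500 = -0.004.

Request:
carry_out(increments=[{"slide": [-0.0016,0,-0.0004],"delta_rot": [0,0,0],"claw": 50},{"slide": [-0.0016,-0.002,-0.0004],"delta_rot": [0,0,0],"claw": 50},{"slide": [-0.0016,-0.004,-0.0004],"delta_rot": [0,0,0],"claw": 50},{"slide": [-0.0016,-0.005,-0.0004],"delta_rot": [0,0,0],"claw": 50},{"slide": [-0.0016,-0.005,-0.0004],"delta_rot": [0,0,0],"claw": 50}])

```text
clock: 13.28
tcp_pos: [0.5383, 0.288, 0.029]
tcp_rot: [0.0, 0.995, 0.097, -0.0]
ft_force: [-2.9, -1.4, -0.9]
opening: 0.656
grip_force: 30.0
```

```bash
python3 j.py
```

```text
jig [30.74 -1.54] z 28.97 yaw 11.19 tilt [ 0.0002 -0.0003] Fjig [-3.1  -0.83] -0.93 M [-0.637  0.678  0.055] q6 1.009949187704359 13.275
```

To row units: -0.8 mm / 500 = -0.0016, -0.4 mm / 500 = -0.0008.

Request:
carry_out(increments=[{"slide": [0,-0.0008,0],"delta_rot": [0,0,0],"claw": 50},{"slide": [0,-0.0016,0],"delta_rot": [0,0,0],"claw": 50},{"slide": [0,-0.0016,0],"delta_rot": [0,0,0],"claw": 50}])

```text
clock: 13.65
tcp_pos: [0.5382, 0.2885, 0.029]
tcp_rot: [0.0, 0.995, 0.098, -0.0]
ft_force: [-1.5, -4.1, -0.7]
opening: 0.659
grip_force: 30.0
```

```bash
python3 j.py
```

```text
jig [30.74 -1.03] z 29.05 yaw 11.2 tilt [ 0.0004 -0.0003] Fjig [-2.26 -3.76] -0.65 M [-1.359  0.352  0.063] q6 1.0089611093009017 13.65
```

To row units: -0.5 mm / 500 = -0.001.

Request:
carry_out(increments=[{"slide": [0,-0.001,0],"delta_rot": [0,0,0],"claw": 50},{"slide": [0,-0.001,0],"delta_rot": [0,0,0],"claw": 50},{"slide": [0,-0.001,0],"delta_rot": [0,0,0],"claw": 50}])

```text
clock: 14.02
tcp_pos: [0.5381, 0.2886, 0.0291]
tcp_rot: [0.001, 0.995, 0.098, -0.0]
ft_force: [-0.6, -6.5, -2.0]
opening: 0.658
grip_force: 30.0
```

```bash
python3 j.py
```

```text
jig [30.73 -0.92] z 29.07 yaw 11.21 tilt [ 0.0007 -0.0004] Fjig [-1.85 -6.3 ] -2.0 M [-1.825  0.169  0.088] q6 1.0083195916522143 14.025
```

Both contacts are made (rail about 2 N, pin about 6 N). Ease the side push and release.

To row units: 0.7 mm / 500 = 0.0014, 0.4 mm / 500 = 0.0008.

Request:
carry_out(increments=[{"slide": [0.0002,0.0014,0.0008],"delta_rot": [0,0,0],"claw": 50},{"slide": [0.0002,0.0014,0.0008],"delta_rot": [0,0,0],"claw": 50},{"slide": [0.0002,0.0014,0.0008],"delta_rot": [0,0,0],"claw": 50}])

```text
clock: 14.4
tcp_pos: [0.5382, 0.2885, 0.029]
tcp_rot: [0.0, 0.995, 0.098, -0.0]
ft_force: [-2.3, -5.1, 1.1]
opening: 0.661
grip_force: 30.0
```

```bash
python3 j.py
```

```text
jig [30.76 -0.99] z 28.95 yaw 11.21 tilt [ 0.0003 -0.0003] Fjig [-3.23 -4.61] 1.15 M [-1.419  0.663  0.19 ] q6 1.0093712455181698 14.4
```

To row units: -110 mm / 500 = -0.22, -60 mm / 500 = -0.12.

Request:
carry_out(increments=[{"slide": [0,0,0],"delta_rot": [0,0,0],"claw": 62},{"slide": [0,0,0],"delta_rot": [0,0,0],"claw": 72},{"slide": [0,0,0],"delta_rot": [0,0,0],"claw": 72},{"slide": [0,0,-0.03],"delta_rot": [0,0,0],"claw": 72},{"slide": [0,0,-0.12],"delta_rot": [0,0,0],"claw": 72},{"slide": [0,0,-0.22],"delta_rot": [0,0,0],"claw": 72},{"slide": [0,0,-0.22],"delta_rot": [0,0,0],"claw": 72},{"slide": [0,0,-0.22],"delta_rot": [0,0,0],"claw": 72}])

```text
clock: 15.4
tcp_pos: [0.5382, 0.2889, 0.1396]
tcp_rot: [-0.001, 0.995, 0.097, 0.0]
ft_force: [0.7, -0.4, -0.3]
opening: 0.825
grip_force: 0.0
```

```bash
python3 j.py
python3 - <<'E'
from h import *
import pickle
f=grab('wrist','w6.png');pickle.dump(f,open('w6.pkl','wb'))
im=f['pixels'];cv2.imwrite('pics/w6c.png',cv2.resize(im[60:360,110:450],None,fx=2,fy=2,interpolation=cv2.INTER_CUBIC)[:,:,::-1])
E
```

```text
jig [30.92 -0.57] z 139.56 yaw 11.19 tilt [-0.0006  0.0005] Fjig [ 0.59 -0.55] -0.32 M [-0.051  0.074  0.034] q6 1.0092343097463092 15.4
```

View pics/w6c.png

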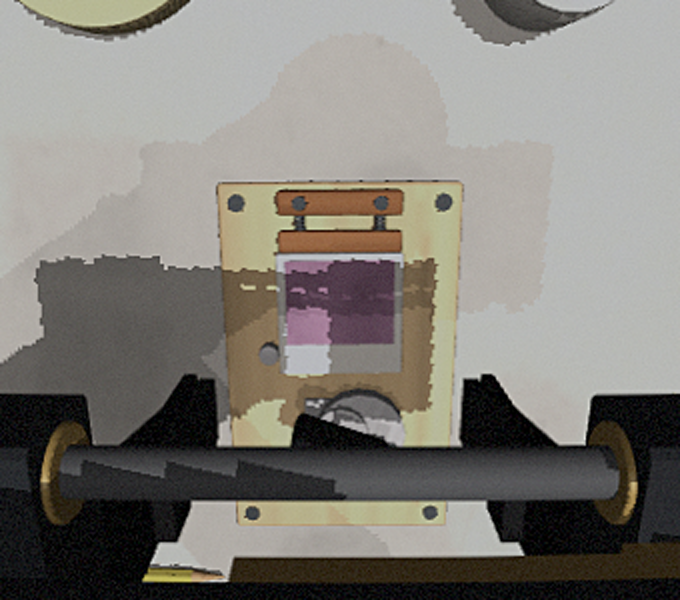

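The tile (pink, (340,315) in the crop) lies square against the rail face (row 255) and the pin at (268,352). Next I'll refine the knob bar angle and axis.

Run:
```python
from h import *
import pickle
for i,(r0,r1,c0,c1) in((1,(205,245,240,300)),(2,(200,240,190,260))):
    f=pickle.load(open(f'w{i}.pkl','rb')); V=f['pixels'].max(2); m=np.zeros_like(V); m[r0:r1,c0:c1]=(V[r0:r1,c0:c1]<45)
    c=max(cv2.findContours(m,0,1)[0],key=cv2.contourArea)[:,0]
    P=np.array([plane(f,u,v,.054)[:2]*1000 for u,v in c],np.float32)
    # near edge of top face: fit line to lowest-x boundary points
    print(cv2.minAreaRect(P))
    lo=np.array([[u,c[c[:,0]==u][:,1].max()] for u in range(c[:,0].min()+6,c[:,0].max()-6)])
    L=np.array([plane(f,u,v,.054)[:2]*1000 for u,v in lo],np.float32); v=cv2.fitLine(L,cv2.DIST_HUBER,0,.01,.01)[:,0]
    n=np.array([-v[1],v[0]]); print('edge yaw',np.degrees(np.arctan2(v[1],v[0])),'axis dist from edge',(np.array([482.1,278.4])-v[2:])@n)
```

```text
((485.9316101074219, 277.7969665527344), (44.432437896728516, 18.405942916870117), 81.26752471923828)
edge yaw 81.01185 axis dist from edge -4.159666545238022
((486.67559814453125, 277.2250061035156), (44.6353645324707, 18.923603057861328), 81.16985321044922)
edge yaw 82.07597 axis dist from edge -4.26847094638454
```

To row units: -56.4 mm / 500 = -0.1128, -40 mm / 500 = -0.08, 80 degrees / 90 = 0.8889.

Request:
carry_out(increments=[{"slide": [-0.04,0,0],"delta_rot": [0,0,0.1111],"claw": 45},{"slide": [-0.08,-0.001,0],"delta_rot": [0,0,0.2222],"claw": 45},{"slide": [-0.1128,-0.001,0],"delta_rot": [0,0,0.3333],"claw": 45},{"slide": [-0.1128,-0.001,0],"delta_rot": [0,0,0.4444],"claw": 45},{"slide": [-0.1128,-0.001,0],"delta_rot": [0,0,0.5556],"claw": 45},{"slide": [-0.1128,-0.001,0],"delta_rot": [0,0,0.6667],"claw": 45},{"slide": [-0.1128,-0.001,0],"delta_rot": [0,0,0.7778],"claw": 45},{"slide": [-0.1128,-0.001,0],"delta_rot": [0,0,0.8889],"claw": 45}])

```text
clock: 16.45
tcp_pos: [0.4824, 0.2778, 0.1373]
tcp_rot: [0.002, 0.823, -0.567, -0.0]
ft_force: [0.2, -0.0, 0.0]
opening: 0.518
grip_force: 0.0
```

To row units: 30 mm / 500 = 0.06, 20 mm / 500 = 0.04, 29.7 degrees / 90 = 0.33.

Request:
carry_out(increments=[{"slide": [0,0,0.02],"delta_rot": [0,0,0.1111],"claw": 40},{"slide": [0,0,0.04],"delta_rot": [0,0,0.2222],"claw": 40},{"slide": [0,0,0.06],"delta_rot": [0,0,0.33],"claw": 40},{"slide": [0,0,0.06],"delta_rot": [0,0,0.33],"claw": 40},{"slide": [0,0,0.06],"delta_rot": [0,0,0.33],"claw": 40},{"slide": [0,0,0.06],"delta_rot": [0,0,0.33],"claw": 40}])

```text
clock: 17.2
tcp_pos: [0.4831, 0.2785, 0.109]
tcp_rot: [0.0, -0.653, 0.757, -0.0]
ft_force: [-0.3, 0.2, -1.3]
opening: 0.462
grip_force: 0.0
```

```bash
python3 j.py;python3 -c "
from h import *
print(bot.get_obs()['tcp_pos'])"
```

```text
jig [-25.2   -0.12] z 109.01 yaw 261.58 tilt [ 0.0002 -0.    ] Fjig [-0.27  0.29] -1.25 M [ 0.076 -0.028  0.008] q6 -0.9606521449307243 17.2
[0.48310188 0.27848712 0.10900839]
```

To row units: 65 mm / 500 = 0.13, 60 mm / 500 = 0.12.

Request:
carry_out(increments=[{"slide": [0,0,0.06],"delta_rot": [0,0,0],"claw": 40},{"slide": [0,0,0.1],"delta_rot": [0,0,0],"claw": 40},{"slide": [0,0,0.12],"delta_rot": [0,0,0],"claw": 40},{"slide": [0,0,0.13],"delta_rot": [0,0,0],"claw": 40},{"slide": [0,0,0.13],"delta_rot": [0,0,0],"claw": 40},{"slide": [0,0,0.13],"delta_rot": [0,0,0],"claw": 40}])

```text
clock: 17.95
tcp_pos: [0.4833, 0.2787, 0.0445]
tcp_rot: [0.001, -0.653, 0.757, 0.0]
ft_force: [-0.4, -0.3, -0.3]
opening: 0.46
grip_force: 0.0
```

Request:
carry_out(increments=[{"slide": [0,0,0],"delta_rot": [0,0,0],"claw": 25},{"slide": [0,0,0],"delta_rot": [0,0,0],"claw": 10},{"slide": [0,0,0],"delta_rot": [0,0,0],"claw": 5},{"slide": [0,0,0],"delta_rot": [0,0,0],"claw": 5},{"slide": [0,0,0],"delta_rot": [0,0,0],"claw": 5},{"slide": [0,0,0],"delta_rot": [0,0,0],"claw": 5}])

```text
clock: 18.7
tcp_pos: [0.4815, 0.2785, 0.0438]
tcp_rot: [-0.001, -0.653, 0.758, 0.001]
ft_force: [-6.4, 2.7, 4.4]
opening: 0.139
grip_force: 30.0
```

```bash
python3 j.py
```

```text
jig [-26.78   0.23] z 43.8 yaw 261.47 tilt [-0.001   0.0006] Fjig [-5.75  3.9 ] 4.41 M [ 0.864  1.657 -0.067] q6 -0.9622591523726708 18.7
```

Gripped at 12.1 mm. Relieve the side load before turning.

To row units: 1.6 mm / 500 = 0.0032, -0.6 mm / 500 = -0.0012.

Request:
carry_out(increments=[{"slide": [-0.0012,0.0032,-0.001],"delta_rot": [0,0,0],"claw": 5},{"slide": [-0.0012,0.0032,-0.001],"delta_rot": [0,0,0],"claw": 5},{"slide": [-0.0012,0.0032,-0.001],"delta_rot": [0,0,0],"claw": 5}])

```text
clock: 19.08
tcp_pos: [0.4814, 0.2786, 0.0438]
tcp_rot: [-0.001, -0.653, 0.758, -0.0]
ft_force: [2.5, -1.8, -3.0]
opening: 0.13
grip_force: 30.0
```

```bash
python3 j.py
```

```text
jig [-26.85   0.35] z 43.84 yaw 261.47 tilt [-0.0005 -0.0001] Fjig [ 2.15 -2.21] -2.96 M [-0.592 -0.656 -0.167] q6 -0.965116553039621 19.075
```

To row units: -12 degrees / 90 = -0.1333.

Request:
carry_out(increments=[{"slide": [0,0,0],"delta_rot": [0,0,-0.0333],"claw": 5},{"slide": [0,0,0],"delta_rot": [0,0,-0.0667],"claw": 5},{"slide": [0,0,0],"delta_rot": [0,0,-0.1],"claw": 5},{"slide": [0,0,0],"delta_rot": [0,0,-0.1333],"claw": 5},{"slide": [0,0,0],"delta_rot": [0,0,-0.1333],"claw": 5}])

```text
clock: 19.7
tcp_pos: [0.481, 0.2786, 0.0438]
tcp_rot: [0.001, 0.728, -0.686, -0.0]
ft_force: [1.1, -1.6, -4.4]
opening: 0.133
grip_force: 30.0
```

```bash
python3 j.py
```

```text
jig [-27.24   0.39] z 43.82 yaw -86.55 tilt [ 0.0008 -0.0001] Fjig [ 0.74 -1.8 ] -4.36 M [-0.525 -0.259 -0.018] q6 -0.7560938605059367 19.7
```

To row units: 0.5 mm / 500 = 0.001, -30 degrees / 90 = -0.3333.

Request:
carry_out(increments=[{"slide": [0,0,0.001],"delta_rot": [0,0,-0.0556],"claw": 5},{"slide": [0,0,0.001],"delta_rot": [0,0,-0.1111],"claw": 5},{"slide": [0,0,0.001],"delta_rot": [0,0,-0.1667],"claw": 5},{"slide": [0,0,0.001],"delta_rot": [0,0,-0.2222],"claw": 5},{"slide": [0,0,0.001],"delta_rot": [0,0,-0.2778],"claw": 5},{"slide": [0,0,0.001],"delta_rot": [0,0,-0.3333],"claw": 5}])

```text
clock: 20.45
tcp_pos: [0.4802, 0.2783, 0.0438]
tcp_rot: [0.001, 0.881, -0.473, -0.001]
ft_force: [-2.7, -2.5, 1.6]
opening: 0.137
grip_force: 30.0
```

```bash
cat >> j.py <<'E'
print('eff6',round(o['joint_efforts'][5],3),'rel',round(np.degrees(2*np.arctan2(q[2],q[1]))-11.2,2),'open',o['opening']*87)
E
python3 j.py
```

```text
jig [-28.09   0.26] z 43.8 yaw -56.45 tilt [ 0.0015 -0.0007] Fjig [-3.11 -1.9 ] 1.59 M [-0.605  0.832 -0.206] q6 -0.2305193647702702 20.45
eff6 -0.259 rel -67.65 open 11.881611193323083
```

To row units: -4 degrees / 90 = -0.0444.

Request:
carry_out(increments=[{"slide": [0,0,0],"delta_rot": [0,0,-0.0222],"claw": 5},{"slide": [0,0,0],"delta_rot": [0,0,-0.0444],"claw": 5}])

```text
clock: 20.7
tcp_pos: [0.4801, 0.2782, 0.0438]
tcp_rot: [0.002, 0.897, -0.442, -0.001]
ft_force: [-5.3, -2.6, 3.4]
opening: 0.135
grip_force: 30.0
```

```bash
python3 j.py
```

```text
jig [-28.19   0.22] z 43.78 yaw -52.52 tilt [ 0.0016 -0.0008] Fjig [-5.73 -1.51] 3.39 M [-0.712  1.361 -0.205] q6 -0.16222004183655175 20.7
eff6 0.011 rel -63.72 open 11.758757014720533
```

To row units: 1.4 mm / 500 = 0.0028, -0.5 mm / 500 = -0.001, -3 degrees / 90 = -0.0333.

Request:
carry_out(increments=[{"slide": [-0.0008,0.0028,-0.001],"delta_rot": [0,0,-0.0167],"claw": 5},{"slide": [-0.0008,0.0028,-0.001],"delta_rot": [0,0,-0.0333],"claw": 5}])

```text
clock: 20.95
tcp_pos: [0.48, 0.2782, 0.0438]
tcp_rot: [0.0, 0.908, -0.418, -0.0]
ft_force: [0.3, -3.7, -2.4]
opening: 0.132
grip_force: 30.0
```

```bash
python3 j.py
```

```text
jig [-28.32   0.22] z 43.83 yaw -49.47 tilt [ 0.0005 -0.0001] Fjig [-0.38 -3.7 ] -2.42 M [-0.976 -0.092 -0.221] q6 -0.11022864694692956 20.95
eff6 0.042 rel -60.67 open 11.487773327952612
```

To row units: -4 degrees / 90 = -0.0444.

Request:
carry_out(increments=[{"slide": [0,0,0],"delta_rot": [0,0,-0.0222],"claw": 5},{"slide": [0,0,0],"delta_rot": [0,0,-0.0444],"claw": 5}])

```text
clock: 21.2
tcp_pos: [0.4799, 0.2781, 0.0438]
tcp_rot: [0.001, 0.923, -0.386, -0.0]
ft_force: [0.7, -3.9, -4.2]
opening: 0.134
grip_force: 30.0
```

```bash
python3 j.py
```

```text
jig [-28.45   0.17] z 43.82 yaw -45.4 tilt [ 0.0007 -0.0002] Fjig [-0.1  -3.94] -4.22 M [-1.311 -0.209 -0.139] q6 -0.03911501161648739 21.2
eff6 0.004 rel -56.6 open 11.664846944187968
```

To row units: -3 degrees / 90 = -0.0333.

Request:
carry_out(increments=[{"slide": [0,0,0],"delta_rot": [0,0,-0.0167],"claw": 5},{"slide": [0,0,0],"delta_rot": [0,0,-0.0333],"claw": 5}])

```text
clock: 21.45
tcp_pos: [0.4798, 0.2781, 0.0439]
tcp_rot: [0.001, 0.932, -0.362, -0.0]
ft_force: [1.1, -5.5, -5.3]
opening: 0.139
grip_force: 30.0
```

```bash
python3 j.py
```

```text
jig [-28.53   0.12] z 43.87 yaw -42.44 tilt [ 0.0006 -0.0003] Fjig [-0.03 -5.6 ] -5.34 M [-1.534 -0.407 -0.251] q6 0.012607627254279231 21.45
eff6 0.131 rel -53.64 open 12.116356568315474
```

To row units: 0.9 mm / 500 = 0.0018, 0.8 mm / 500 = 0.0016, -2 degrees / 90 = -0.0222.

Request:
carry_out(increments=[{"slide": [0.0016,0.0018,0.0014],"delta_rot": [0,0,-0.0111],"claw": 5},{"slide": [0.0016,0.0018,0.0014],"delta_rot": [0,0,-0.0222],"claw": 5}])

```text
clock: 21.7
tcp_pos: [0.4798, 0.2779, 0.0438]
tcp_rot: [-0.0, 0.938, -0.346, -0.0]
ft_force: [-3.6, -1.8, -1.3]
opening: 0.135
grip_force: 30.1
```

```bash
python3 j.py
```

```text
jig [-28.54  -0.03] z 43.85 yaw -40.45 tilt [-0.0004 -0.0001] Fjig [-3.89 -1.07] -1.28 M [-0.448  0.949 -0.364] q6 0.04844453861164178 21.7
eff6 0.274 rel -51.65 open 11.710070206008703
```

To row units: -2 degrees / 90 = -0.0222.

Request:
carry_out(increments=[{"slide": [0,0,0],"delta_rot": [0,0,-0.0111],"claw": 5},{"slide": [0,0,0],"delta_rot": [0,0,-0.0222],"claw": 5}])

```text
clock: 21.95
tcp_pos: [0.4798, 0.2778, 0.0438]
tcp_rot: [-0.0, 0.944, -0.329, -0.0]
ft_force: [-6.1, 0.1, 0.9]
opening: 0.139
grip_force: 30.2
```

```bash
python3 j.py
```

```text
jig [-28.6   -0.12] z 43.8 yaw -38.45 tilt [-0.0002 -0.0002] Fjig [-5.94  1.31] 0.92 M [-0.125  1.533 -0.463] q6 0.08331566504295732 21.95
eff6 0.362 rel -49.65 open 12.060292897069818
```

To row units: -2 degrees / 90 = -0.0222.

Request:
carry_out(increments=[{"slide": [0,0,0],"delta_rot": [0,0,-0.0111],"claw": 5},{"slide": [0,0,0],"delta_rot": [0,0,-0.0222],"claw": 5}])

```text
clock: 22.2
tcp_pos: [0.4797, 0.2778, 0.0438]
tcp_rot: [-0.0, 0.95, -0.313, -0.0]
ft_force: [-5.8, -0.3, 1.2]
opening: 0.139
grip_force: 30.3
```

```bash
python3 j.py
```

```text
jig [-28.63  -0.16] z 43.81 yaw -36.47 tilt [-0.0002 -0.0002] Fjig [-5.73  0.8 ] 1.22 M [-0.126  1.651 -0.54 ] q6 0.11802122754787735 22.2
eff6 0.439 rel -47.67 open 12.108287641713593
```

Torque has risen from about 0.2 to 0.54 N m, which is about 11–12 N. Settle and re-read.

Request:
carry_out(increments=[{"slide": [0,0,0],"delta_rot": [0,0,0],"claw": 5}])

```text
clock: 22.32
tcp_pos: [0.4797, 0.2778, 0.0438]
tcp_rot: [-0.0, 0.95, -0.313, -0.0]
ft_force: [-5.4, -0.2, 0.5]
opening: 0.135
grip_force: 30.3
```

```bash
python3 j.py
```

```text
jig [-28.63  -0.14] z 43.82 yaw -36.5 tilt [-0.0002 -0.0002] Fjig [-5.34  0.81] 0.55 M [-0.061  1.577 -0.471] q6 0.11758785150288371 22.325
eff6 0.535 rel -47.7 open 11.712103416182025
```

To row units: -0.5 degrees / 90 = -0.0056.

Request:
carry_out(increments=[{"slide": [0,0,0],"delta_rot": [0,0,-0.0033],"claw": 5},{"slide": [0,0,0],"delta_rot": [0,0,-0.0056],"claw": 5}])

```text
clock: 22.58
tcp_pos: [0.4797, 0.2778, 0.0438]
tcp_rot: [-0.0, 0.951, -0.309, -0.0]
ft_force: [-4.8, 0.0, 1.0]
opening: 0.138
grip_force: 30.3
```

```bash
python3 j.py
```

```text
jig [-28.63  -0.18] z 43.83 yaw -36.0 tilt [-0.0002 -0.0002] Fjig [-4.67  0.94] 1.01 M [-0.165  1.616 -0.53 ] q6 0.12626329361278316 22.575
eff6 0.523 rel -47.2 open 12.00185698913576
```

About 11.5 N. Relieve the side load, let go and rise.

Request:
carry_out(increments=[{"slide": [-0.002,0.0014,0],"delta_rot": [0,0,0],"claw": 5},{"slide": [-0.002,0.0014,0],"delta_rot": [0,0,0],"claw": 5},{"slide": [-0.002,0.0014,0],"delta_rot": [0,0,0],"claw": 5}])

```text
clock: 22.95
tcp_pos: [0.4796, 0.2778, 0.0438]
tcp_rot: [-0.001, 0.951, -0.309, 0.001]
ft_force: [0.8, -0.7, -1.7]
opening: 0.134
grip_force: 30.2
```

```bash
python3 j.py
```

```text
jig [-28.76  -0.1 ] z 43.8 yaw -35.99 tilt [-0.0007  0.0005] Fjig [ 0.61 -0.79] -1.65 M [-0.657 -0.052 -0.46 ] q6 0.1245144063482116 22.95
eff6 0.482 rel -47.19 open 11.636274897761862
```

To row units: -130 mm / 500 = -0.26, -110 mm / 500 = -0.22.

Request:
carry_out(increments=[{"slide": [-0.002,0.0014,0],"delta_rot": [0,0,0],"claw": 20},{"slide": [-0.002,0.0014,0],"delta_rot": [0,0,0],"claw": 32},{"slide": [-0.002,0.0014,0],"delta_rot": [0,0,0],"claw": 32},{"slide": [-0.002,0.0014,-0.04],"delta_rot": [0,0,0],"claw": 32},{"slide": [-0.002,0.0014,-0.12],"delta_rot": [0,0,0],"claw": 32},{"slide": [-0.002,0.0014,-0.22],"delta_rot": [0,0,0],"claw": 32},{"slide": [-0.002,0.0014,-0.26],"delta_rot": [0,0,0],"claw": 32},{"slide": [-0.002,0.0014,-0.26],"delta_rot": [0,0,0],"claw": 32}])

```text
clock: 23.95
tcp_pos: [0.4784, 0.2784, 0.1755]
tcp_rot: [-0.002, 0.951, -0.309, 0.001]
ft_force: [0.2, 0.6, -0.4]
opening: 0.371
grip_force: 0.0
```

```bash
python3 j.py
python3 - <<'E'
from h import *
f=grab('wrist');g=grab('top')
a=cv2.resize(f['pixels'],(520,390)); b=cv2.resize(g['pixels'][160:300,170:260],None,fx=2.78,fy=2.786,interpolation=cv2.INTER_CUBIC)
b=b[:390]
cv2.imwrite('pics/end.png',np.hstack([a,b])[:,:,::-1])
E
```

```text
jig [-29.84   0.66] z 175.49 yaw -35.97 tilt [-0.0022  0.0011] Fjig [0.28 0.55] -0.36 M [0.014 0.034 0.056] q6 0.12295102634071224 23.95
eff6 0.002 rel -47.17 open 32.276981297884035
```

View pics/end.png

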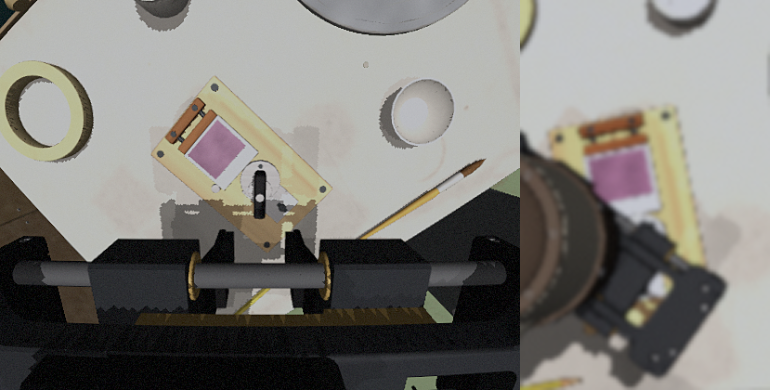

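The final view shows the tile at (217,150) square against the rail and by the pin. The cam lobe bears on its near edge at (250,165), the knob is free, and the jar, bowl, tape and brush are undisturbed.

```bash
python3 -c "
from plant import bot
print(bot.sign_off())"
```

```text
the job is handed in; nothing more can be done
None
```

The job is handed in at about 24 s: the tile lies flat in the corner against the rail and side stop, clamped with about 11–12 N judged from the turning moment, and the knob is released. The other things in view (jar, bowl, tape and brush) looked undisturbed; the cat, rabbit and pencil were not checked at the end.

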